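Knock the spring pin home and shut the housing

TASK

Draw the rubber mallet out from under the low wooden shelf by its head, stand or lay it down on the open bench, let go, and take it again by its handle. With the mallet held by its handle, knock the sprung pin in the open-fronted housing down until it is fully home, touching the pin with nothing but the mallet. Then put the mallet down on the bench clear of the housing and gently lower the housing's hinged lid until it is shut, without disturbing the other things on the bench or slamming the lid.

Things in the scene. Friction and masses are not known exactly. Their poses are not given: they have to be found in the camera images.
- mallet: Mallet standing on a face of its black rubber head: an upright cylinder 48 mm across, 90 mm high. Wooden handle 22 mm wide (x), 28 mm high (z), level along the mallet's -y to 200 mm from the head's axis, centreline 45 mm above the lower face. 0.4 kg, mostly head. Origin: centre of the lower (striking) face. At first the handle is all under the shelf, the head just outside its edge.
- mallet_head (a point): Centre of the mallet's head, 45 mm above the lower face.
- mallet_handle (a point): Point on the handle's centreline 85 mm from the head's axis: a good place to grip it.
- riser: Low wooden shelf fixed on the bench: board 260 (x) by 210 mm (y), underside 74 mm and top 89 mm above the bench, on two side legs (clear 228 mm between them). Open at both y ends; the mallet's head stands outside the +y edge (y = +105 mm). Origin: on the bench under the board's centre. A jar and a tin stand on it, set back from that edge.
- housing: Fixed grey cast housing: three walls 118 mm high, 12 mm thick, round a channel 66 mm wide (x = -33 to +33 mm), open at y = -35 mm where the side walls end, back wall at y = +35 mm, floor 40 mm above the bench. Base plate 126 (x) by 118 mm (y, to -57), 10 mm thick. Origin: on the bench straight under the pin's axis.
- pin: Sprung steel pin that slides straight down in the middle of the housing's channel, with a button head 18 mm in diameter and 6 mm thick. Origin: centre of the head's underside. It starts with its top 64 to 68 mm above the bench and has an end stop with its top at 46 mm: fully home. It takes about 7 to 11 N to drive and stays where it is left.
- pin_top (a point): Centre of the top of the pin's head.
- lid (a joint): Angle of the housing's lid, rad: 0 shut (flat on the walls), about 1.57 upright. A stiff hinge: it stays where it is left.
- lid_hinge (a point): Middle of the lid's hinge line, at the housing's x = 0, y = +47 mm, 118.5 mm above the bench; the hinge line runs along the housing's x. This point's axes turn with the lid: the lid reaches along its -y.
- lid_edge (a point): Middle of the lid's free edge on its outer face. The lid is a plate 92 mm wide (x), 94 mm from hinge to edge and 5 mm thick, with a tab 40 mm wide that reaches 14 mm beyond the edge. Its outer face faces up when shut.
- jar: Glass jar 60 mm in diameter, 75 mm high, on the shelf. Origin: centre of its underside.
- tin: Steel tin 68 mm in diameter, 90 mm high, on the shelf. Origin: centre of its underside.
- oil_bottle: White oil bottle 56 mm in diameter, 120 mm high, on the bench. Origin: centre of its underside.
- screwdriver: Screwdriver lying on the bench, about 200 mm long.
- bearing: Steel bearing ring 52 mm in diameter, 15 mm high, flat on the bench. Origin: centre of its underside.
- v_block: Small steel V-block 50 by 40 mm, 38 mm high, on the bench. Origin: centre of its underside.
There are look-alikes about, which are no part of the job. Several things look just like the mallet: the one meant starts farthest to the robot's right. What is shaped like the housing but yellow is not meant.

How it is judged:
By the outcome, as a careful person would: the job done as asked, in the order asked, and still so for the second after the job is handed in, with the robot touching nothing.
It also fails if it takes over 61 s, if anything falls off the work surface, if the arm or the gripper's body presses on something with over 40 N, if the wrist force passes 120 N, or if a joint passes its speed limit or range.

ROBOT

A 6-joint arm with a two-finger parallel gripper is mounted at the origin on the work surface. World frame = base frame: x ahead of the robot, y to its left, z up, the work surface at z = 0. Lengths are in m, angles in rad, forces in N, time in s.
With the tool pointing down it reaches from about 0.25 to 0.775 m from the base axis. Payload 4 kg.
Tool frame: the origin (TCP) lies between the finger pads, 19 mm behind the fingertips; this is the grasp point; z points along the fingers, y is the line along which they close (so a half turn about z gives the same grasp; the last joint's range is limited). The gripper opens to 94 mm and grips with 3 to 60 N. Pads are 16 mm wide; open, the fingers measure 119 mm over their backs; the gripper's body (75 mm by 177 mm) begins 78 mm behind the grasp point.
Start: joints at [-1.322, 0.087, 1.371, -0, 1.684, -0.103], TCP at [0.19, -0.516, 0.224] pointing down, gripper open.
Joint ranges: [-3.1, 3.1], [-0.76, 2.03], [0.27, 2.55], [-1.08, 4.22], [0.17, 2.65], [-2.57, 2.57]. Speed limits (rad/s): [2.79, 2.79, 3.14, 3.14, 3.14, 3.14].

INTERFACE

Orientations are given as [roll, pitch, yaw] about the fixed x, y, z axes, in that order (R = Rz(yaw) Ry(pitch) Rx(roll)).
In Python, from bench import robot gives the robot as it stands. The module is installed in compiled form; this text tells all that it offers.
- The arm moves only by the tool arm_command, never from a script. Its argument "targets" is a list of rows, each a list of 4 numbers: the shift along the world's x, y, z as a fraction of full scale, then the turn about the world's z as a fraction of full scale. A call has 1 to 8 rows; each row is the pose to reach, as a shift and turn from the pose commanded when the call began; what a row does not reach only later rows make up. Full scale, the value 1, is 0.5 m for a shift and 120 degrees for a turn. A row lasts 1/12 s, in which the tool goes at most 41.7 mm and 7.16 degrees, less where a joint would pass 70% of its speed; a pose out of reach is approached as far as the arm can. A call with a number of a shift or a turn outside -1 to 1 is refused whole. A call with a gripper value outside its range is refused whole. "claw" is the closure, from 0 (fully open) to 1 (shut), set as the call begins (left out, the last holds). The fingers move at their own pace and stop on an object; the grip force is fixed at half the most. Time passes only in rows, so rows that repeat a pose let the fingers close. It gives the time, the measured TCP pose, the force, the opening and the grip force at its end, in the units of the state.
- robot.get_obs(): the state, without advancing time (a new reading comes with each control period).
- robot.snapshot(name): name is "scene" or "side" or "wrist"; returns the picture (420x560x3 uint8, red, green, blue); there is no depth.
- robot.camera_info(name): a dict with "vfov" (degrees; the focal length in pixels is half the picture's height over the tangent of half this angle, whatever the lens; pixels are square), "cx", "cy" (the principal point, pixels), "extrinsics" (4x4, takes a point from camera to world coordinates); the wrist camera has in their place "T_tool_cam" (4x4, takes a point from camera to tool coordinates, whose origin is the TCP and whose axes are the flange's). Camera axes: x right, y up, looking along -z (the intrinsics and any distortion apply to the point x, -y, -z); pixel columns grow to the right and rows downward; lengths in m; the calibration is good to about 2 mm. A picture is of the moment at which its call begins: read the wrist's pose just before it. camera_info takes no time and is no camera call.
- robot.close_job(): hands the job in; it is judged then, once.
The state is a dict: "time": time; "joint_positions": joint angles; "qvel": joint speeds; "joint_torque": joint torques, N m; "tool_pos": TCP position; "ee_rot": TCP orientation; "wrist_force": force on the tool from outside, world axes, zero at the start; "wrist_torque": the same for the moment, N m; "width": finger opening in m; "finger_force": force on a finger pad.
Only numpy, scipy, OpenCV 4.12 (cv2) and the standard library are available. Lean on these libraries where they do the work, as an engineer would, in place of code of your own. Each camera call takes 0.05 s, during which the arm holds its last target. There are 200 camera calls.

## Working session

There is one attempt and no reset: what is moved stays moved. The work goes in short steps, Python scripts to look and compute and a tool call to move; the robot and the scene stay as the last step left them, time stands still between calls to the robot, and variables do not carry over. Pictures are saved under pics/ and viewed, at most 10 in all, crops included, and the job is handed in when it is done.

Besides the shell and the picture viewer there is one more tool, called after "Emit:" by a JSON object that holds its "method" and its "body", one argument or row to a line. arm_command: Moves the arm, as the interface text tells. Shift numbers are shares of 0.5 m and turn numbers shares of 120 degrees, none past 1 either way. Its arguments: {"type":"object","properties":{"targets":{"type":"array"},"claw":{"type":"number"}},"required":["targets"]}

```bash
mkdir -p pics
cat > h.py <<'E'
import numpy as np,cv2
from bench import robot
def info(n):
    c=robot.camera_info(n); return c
def snap(n,name):
    im=robot.snapshot(n); cv2.imwrite(f'pics/{name}.png',im[:,:,::-1]); return im
E
python3 - <<'E'
from h import *
np.set_printoptions(precision=4,suppress=True)
for n in ['scene','side','wrist']:
    print(n,info(n)); snap(n,n+'0')
print(robot.get_obs())
E
```

```text
scene {'vfov': 46.6367802502737, 'cx': 280.53267956838994, 'cy': 213.82761822478207, 'extrinsics': array([[ 0.4334, -0.6332,  0.6413,  1.2067],
       [ 0.9012,  0.3067, -0.3061, -0.3256],
       [-0.0029,  0.7106,  0.7036,  0.9432],
       [ 0.    ,  0.    ,  0.    ,  1.    ]])}
side {'vfov': 47.09457548834097, 'cx': 276.3181360146117, 'cy': 221.59592276783331, 'extrinsics': array([[-0.9845,  0.0801, -0.1559,  0.2981],
       [-0.1749, -0.5031,  0.8464,  0.9255],
       [-0.0106,  0.8605,  0.5093,  0.6211],
       [ 0.    ,  0.    ,  0.    ,  1.    ]])}
wrist {'vfov': 61.779122444303106, 'cx': 284.2752009441205, 'cy': 208.02780948791244, 'T_tool_cam': array([[-0.0004,  0.9592,  0.2828,  0.0832],
       [ 1.    ,  0.0002,  0.0008,  0.0005],
       [ 0.0007,  0.2828, -0.9592, -0.1607],
       [ 0.    ,  0.    ,  0.    ,  1.    ]])}
{'time': 0.15, 'joint_positions': array([-1.3221,  0.0878,  1.3719, -0.    ,  1.6836, -0.1031]), 'qvel': array([-0.0003, -0.001 , -0.0052, -0.001 ,  0.0005, -0.0003]), 'joint_torque': array([  0.0001, -34.0646, -30.2795,   0.0718,   0.0305,  -0.0001]), 'tool_pos': array([ 0.1894, -0.5159,  0.2233]), 'ee_rot': array([-3.1399, -0.0002,  0.3518]), 'wrist_force': array([-0.4479, -0.4379,  0.0754]), 'wrist_torque': array([-0.0449, -0.0024,  0.0073]), 'finger_force': 0.0, 'width': 0.09420802116243004}
```

View pics/scene0.png

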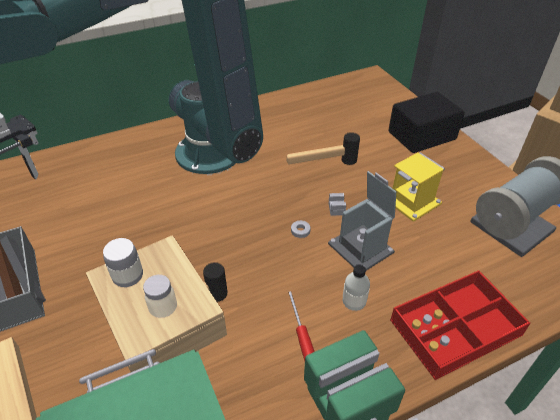

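View pics/side0.png

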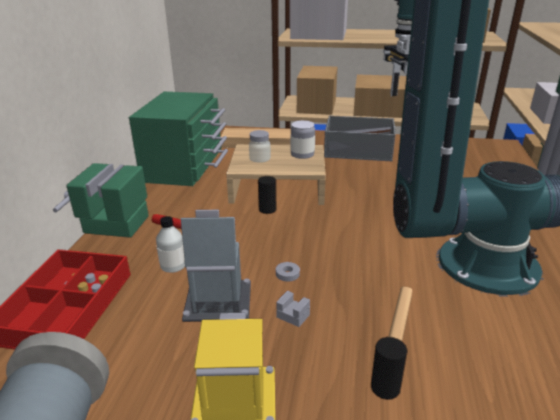

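The scene view shows the target mallet's head at (215,282), with the shelf around (160,295) and the grey housing at (363,235). In the side view the head is at (267,195) and the housing at (217,265). I'll zoom in on both.

Run:
```python
import cv2,numpy as np
s=cv2.imread('pics/scene0.png');d=cv2.imread('pics/side0.png')
f=lambda im,x,y,w,h,k:cv2.resize(im[y:y+h,x:x+w],None,fx=k,fy=k,interpolation=cv2.INTER_CUBIC)
a=f(s,310,160,100,120,4); b=f(d,170,200,100,120,4)
top=np.hstack([a,b])
cv2.imwrite('pics/zh.png',top)
a=f(s,80,230,160,120,2.5);b=f(d,215,120,160,120,2.5)
cv2.imwrite('pics/zs.png',np.hstack([a,b]))
```

```text
(no output)
```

View pics/zh.png

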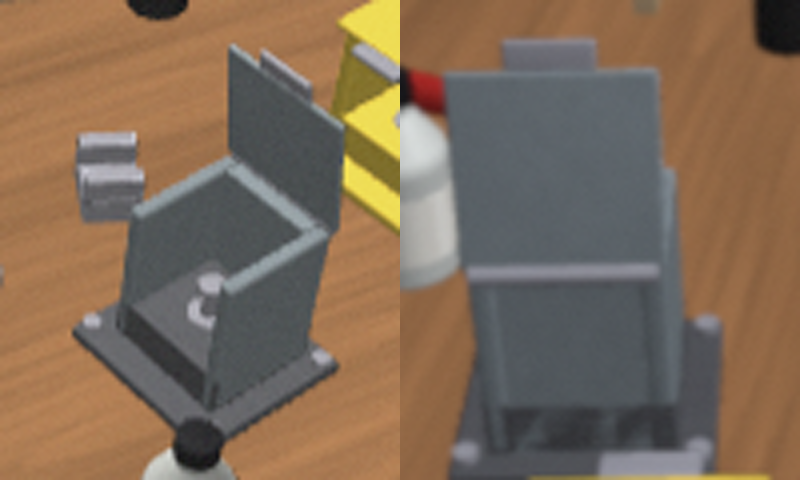

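View pics/zs.png

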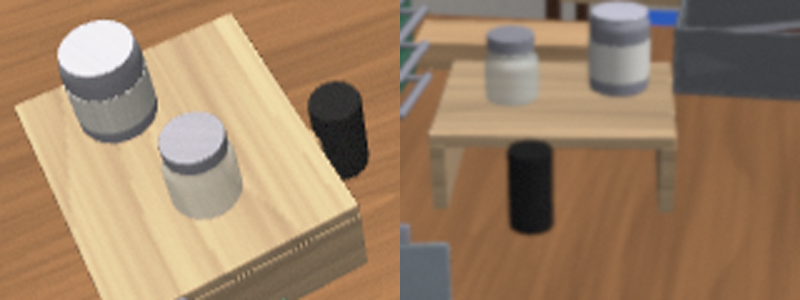

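```bash
cat >> h.py <<'E'
np.set_printoptions(precision=4,suppress=True)
def ray(n,u,v,T=None):
    c=info(n); f=210/np.tan(np.radians(c['vfov']/2))
    if T is None: T=c['extrinsics']
    d=T[:3,:3]@np.array([(u-c['cx'])/f,-(v-c['cy'])/f,-1]); return T[:3,3],d/np.linalg.norm(d)
def plane(n,u,v,z,T=None):
    o,d=ray(n,u,v,T); return o+d*(z-o[2])/d[2]
def tri(a,b):
    A=np.zeros((3,3));B=np.zeros(3);R=[ray(*a),ray(*b)]
    for o,d in R:
        P=np.eye(3)-np.outer(d,d);A+=P;B+=P@o
    p=np.linalg.solve(A,B); return p,max(np.linalg.norm((np.eye(3)-np.outer(d,d))@(p-o)) for o,d in R)
def proj(n,p,T=None):
    c=info(n); f=210/np.tan(np.radians(c['vfov']/2))
    if T is None: T=c['extrinsics']
    q=T[:3,:3].T@(np.asarray(p)-T[:3,3]); return c['cx']-f*q[0]/q[2],c['cy']+f*q[1]/q[2]
E
cat > m.py <<'E'
from h import *
def cent(n,box):
    im=cv2.imread(f'pics/{n}0.png');x,y,w,h=box
    m=(im[y:y+h,x:x+w].max(2)<50).astype(np.uint8)
    k,l,s,c=cv2.connectedComponentsWithStats(m);i=1+s[1:,4].argmax();b=s[i]
    print(n,s[i]+[x,y,0,0,0],c[i]+[x,y]); return c[i]+[x,y]
a=cent('scene',(195,255,45,55));b=cent('side',(245,165,40,55))
print('head',tri(('scene',*a),('side',*b)),plane('scene',*a,.045),plane('side',*b,.045))
L=[('scene',x,y) for x,y in[(367,171.3),(395.8,191.8)]]; S=[(235,217.5),(181.8,218)]
for l,s in zip(L,S): print('lid top',tri(l,('side',*s)))
for p in[(328.75,242.5),(362.5,270),(394.5,251.3)]: print('base',plane('scene',*p,.010))
print('pin',plane('scene',362.5,230.5,.066))
print('hinge side',plane('side',187,268,.1185),plane('side',234.5,267.5,.1185))
for p in[(86,272.8),(172,235.2),(222.8,312.8)]: print('shelf',plane('scene',*p,.089))
for p in[(227.8,174.8),(325.4,174.8)]: print('shelf side',plane('side',*p,.089))
E
python3 m.py
```

```text
scene [204 270  23  31 411] [217.1217 285.8005]
side [259 177  16  36 554] [266.5686 194.3935]
head (array([ 0.5276, -0.1667,  0.0409]), np.float64(0.004058711620208714)) [ 0.5352 -0.1661  0.045 ] [ 0.5237 -0.1644  0.045 ]
lid top (array([0.4969, 0.2383, 0.2086]), np.float64(0.000675933786725432))
lid top (array([0.5861, 0.2562, 0.2095]), np.float64(0.001174651478836594))
base [0.5044 0.1466 0.01  ]
base [0.6185 0.1759 0.01  ]
base [0.6027 0.2811 0.01  ]
pin [0.5483 0.2131 0.066 ]
hinge side [0.5797 0.2736 0.1185] [0.497  0.2587 0.1185]
shelf [ 0.4075 -0.424   0.089 ]
shelf [ 0.3805 -0.2186  0.089 ]
shelf [ 0.6383 -0.1875  0.089 ]
shelf side [ 0.6274 -0.1741  0.089 ]
shelf side [ 0.3771 -0.2128  0.089 ]
```

Run:
```python
from h import *
print('head',tri(('scene',215.6,282.2),('side',267.2,194.8)),plane('scene',215.6,282.2,.045),plane('side',267.2,194.8,.045))
print('bearing',plane('scene',300.5,228.5,.01),plane('side',288,271,.01))
print('vb',plane('scene',337,205,.02),plane('side',293,309,.02))
print('bottle',tri(('scene',359,270),('side',167,223)))
print('sd tip',plane('scene',291,292,.01),'end',plane('scene',308,355,.015))
print('jar',plane('scene',160,305,.1),plane('side',260,150,.1)); print('lookalike head',plane('scene',351,150,.045))
```

```text
head (array([ 0.5225, -0.1654,  0.0432]), np.float64(0.000263416837757605)) [ 0.5241 -0.1656  0.045 ] [ 0.5216 -0.1624  0.045 ]
bearing [0.4287 0.1041 0.01  ] [0.4247 0.1087 0.01  ]
vb [0.4017 0.2304 0.02  ] [0.3949 0.2382 0.02  ]
bottle (array([0.6784, 0.116 , 0.1093]), np.float64(0.0006302471364930618))
sd tip [ 0.6014 -0.0102  0.01  ] end [ 0.7645 -0.052   0.015 ]
jar [ 0.5711 -0.2996  0.1   ] [ 0.5731 -0.3259  0.1   ]
lookalike head [0.234  0.3753 0.045 ]
```

Emit:
{"method": "arm_command", "body": {
  "targets": [
    [0.07,0.09,0.05,0.06],
    [0.14,0.17,0.06,0.12],
    [0.21,0.25,0.06,0.18],
    [0.28,0.33,0.06,0.24],
    [0.35,0.41,0.06,0.3],
    [0.42,0.5,0.06,0.36],
    [0.49,0.58,0.06,0.42],
    [0.56,0.66,0.06,0.48]
  ]
}}

```text
time: 0.82
tool_pos: [0.4027, -0.2633, 0.2539]
ee_rot: [3.141, 0.0, 1.358]
wrist_force: [0.4, -0.5, -0.1]
width: 0.094
finger_force: 0.0
```

Emit:
{"method": "arm_command", "body": {
  "targets": [
    [0.05,0.04,0,0.06],
    [0.1,0.07,0,0.12],
    [0.11,0.07,0,0.16],
    [0.11,0.07,0,0.16],
    [0.11,0.07,0,0.16]
  ]
}}

```text
time: 1.23
tool_pos: [0.4569, -0.2299, 0.2534]
ee_rot: [-3.14, -0.001, 1.685]
wrist_force: [-0.4, -0.1, -0.5]
width: 0.0938
finger_force: 0.0
```

Run:
```python
from h import *
o=robot.get_obs();print(o['time'],o['tool_pos'],o['ee_rot']);np.save('p1.npy',np.r_[o['tool_pos'],o['ee_rot']]);snap('wrist','w1')
```

```text
1.2333 [ 0.4569 -0.2299  0.2534] [-3.1404 -0.0006  1.6855]
```

View pics/w1.png

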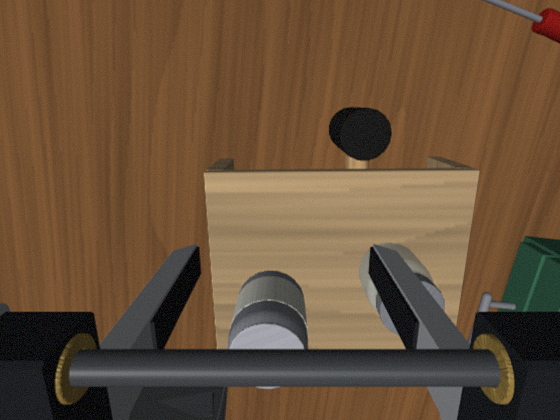

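The wrist view shows the head's top disc at (364,133), the handle stub at (357,163), and the shelf's front edge from (206,172) to (477,170).

```bash
cat >> h.py <<'E'
from scipy.spatial.transform import Rotation as Ro
def wT(p):
    T=np.eye(4);T[:3,:3]=Ro.from_euler('xyz',p[3:]).as_matrix();T[:3,3]=p[:3];return T@info('wrist')['T_tool_cam']
E
python3 - <<'E'
from h import *
im=cv2.imread('pics/w1.png');T=wT(np.load('p1.npy'))
m=(im.max(2)<45).astype(np.uint8)[95:175,310:410]
k,l,s,c=cv2.connectedComponentsWithStats(m);i=1+s[1:,4].argmax();print(s[i],c[i]+[310,95])
g=im[95:175,310:410].max(2)
cir=cv2.HoughCircles(cv2.resize(g,None,fx=4,fy=4),cv2.HOUGH_GRADIENT,1,20,param1=60,param2=15,minRadius=80,maxRadius=140);print(None if cir is None else cir[0,:3]/4+[310,95,0])
w=im[150:170,330:390].astype(int); 
for r in(160,164,167): print(r,im[r,338:378,2].tolist())
print('head',plane('wrist',364,133,.09,T));print('handle',plane('wrist',357,163,.059,T))
a=plane('wrist',206,172,.089,T);b=plane('wrist',476,170,.089,T);print(a,b,np.degrees(np.arctan2(*(b-a)[[1,0]])))
E
```

```text
[  19   13   62   52 2536] [360.1841 132.0781]
[[364.625 133.375  26.625]
 [350.875 129.375  21.95 ]
 [360.375 130.125  31.675]]
160 [120, 121, 114, 123, 120, 124, 123, 124, 130, 139, 154, 172, 185, 177, 176, 172, 174, 172, 158, 139, 142, 133, 105, 108, 98, 102, 95, 86, 78, 69, 60, 85, 109, 126, 124, 115, 113, 113, 115, 115]
164 [118, 120, 122, 125, 125, 122, 120, 125, 127, 135, 156, 171, 183, 180, 170, 164, 166, 177, 183, 185, 186, 187, 187, 183, 174, 174, 169, 151, 128, 115, 98, 110, 123, 113, 114, 114, 108, 114, 112, 113]
167 [123, 125, 126, 123, 125, 121, 111, 126, 132, 139, 152, 177, 184, 184, 176, 178, 181, 182, 187, 188, 193, 193, 186, 184, 178, 174, 171, 156, 134, 116, 99, 112, 123, 119, 117, 112, 114, 113, 109, 111]
head [ 0.5224 -0.1641  0.09  ]
handle [ 0.5278 -0.1959  0.059 ]
[ 0.3819 -0.2164  0.089 ] [ 0.6328 -0.1857  0.089 ] 6.976168301981067
```

Emit:
{"method": "arm_command", "body": {
  "targets": [
    [0.07,0.06,0,0],
    [0.133,0.13,-0.03,0],
    [0.133,0.13,-0.11,0],
    [0.133,0.13,-0.19,0],
    [0.133,0.13,-0.27,0],
    [0.133,0.13,-0.34,0],
    [0.133,0.13,-0.397,0],
    [0.133,0.13,-0.397,0]
  ],
  "claw": 0
}}

```text
time: 1.95
tool_pos: [0.5177, -0.1641, 0.0481]
ee_rot: [-3.129, -0.007, 1.683]
wrist_force: [-0.6, -0.3, -0.9]
width: 0.094
finger_force: 0.0
```

Emit:
{"method": "arm_command", "body": {
  "targets": [
    [0,0,0,0],
    [0,0,0,0],
    [0,0,0,0],
    [0,0,0,0],
    [0,0,0,0],
    [0,0,0,0]
  ],
  "claw": 1
}}

```text
time: 2.45
tool_pos: [0.5243, -0.1655, 0.057]
ee_rot: [3.139, 0.001, 1.687]
wrist_force: [0.2, -0.8, 0.4]
width: 0.0574
finger_force: 0.0
```

Emit:
{"method": "arm_command", "body": {
  "targets": [
    [0,0,0,0],
    [0,0,0,0],
    [0,0,0,0],
    [0,0,0,0]
  ]
}}

```text
time: 2.78
tool_pos: [0.5236, -0.1653, 0.056]
ee_rot: [3.141, 0.0, 1.687]
wrist_force: [-1.3, -0.1, 3.3]
width: 0.0477
finger_force: 30.0
```

Emit:
{"method": "arm_command", "body": {
  "targets": [
    [0,0,0.004,0],
    [0,0,0.008,0],
    [-0.003,0.02,0.008,0],
    [-0.008,0.06,0.008,0],
    [-0.013,0.1,0.008,0],
    [-0.018,0.14,0.008,0],
    [-0.023,0.18,0.008,0],
    [-0.029,0.22,0.008,0]
  ]
}}

```text
time: 3.45
tool_pos: [0.5079, -0.0534, 0.0585]
ee_rot: [-3.14, -0.001, 1.687]
wrist_force: [-0.1, -0.4, -4.2]
width: 0.0477
finger_force: 30.0
```

Emit:
{"method": "arm_command", "body": {
  "targets": [
    [-0.005,0.04,0,0],
    [-0.01,0.08,0,0],
    [-0.016,0.12,0,0],
    [-0.021,0.16,0,0],
    [-0.026,0.2,0,0],
    [-0.029,0.22,0,0],
    [-0.029,0.22,0,0],
    [-0.029,0.22,0,0]
  ]
}}

```text
time: 4.12
tool_pos: [0.494, 0.055, 0.059]
ee_rot: [-3.141, 0.001, 1.688]
wrist_force: [0.4, -0.7, -3.8]
width: 0.0477
finger_force: 30.0
```

Run:
```python
from h import *
o=robot.get_obs();print(o['time'],o['tool_pos'],o['ee_rot'],o['wrist_force']);np.save('p2.npy',np.r_[o['tool_pos'],o['ee_rot']])
a=snap('scene','s2');b=snap('side','d2');c=snap('wrist','w2')
a=cv2.resize(a[150:360,150:350],(400,420));b=cv2.resize(b[120:330,200:400],(400,420))
cv2.imwrite('pics/c2.png',np.hstack([a,b])[:,:,::-1])
```

```text
4.1167 [0.494 0.055 0.059] [-3.1408  0.0007  1.6884] [ 0.3991 -0.6866 -3.8199]
```

View pics/c2.png

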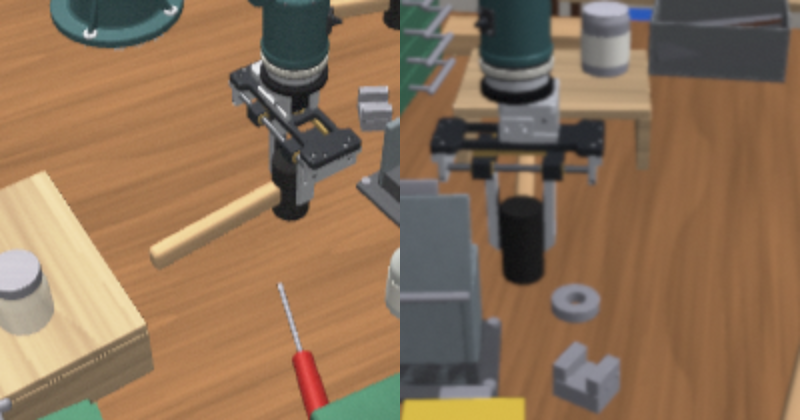

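The mallet is out from under the shelf. Its handle runs level from the scene's (227,279) to the head at (292,240). Next I'll lower it, let go and rise.

Run:
```python
from h import *
T=wT(np.load('p2.npy'))
im=cv2.imread('pics/s2.png')
h=cv2.cvtColor(im,cv2.COLOR_BGR2HSV)
print(im[262,258],im[262,300],h[262,258],h[262,300])
a=plane('scene',227.5,279,.048);b=plane('scene',284,249,.048);print(a,b,np.degrees(np.arctan2(*(b-a)[[1,0]]))-90)
```

```text
[108 145 177] [ 82 121 171] [ 16  99 177] [ 13 133 171]
[ 0.5297 -0.1383  0.048 ] [0.5041 0.0188 0.048 ] 9.249438265636883
```

Emit:
{"method": "arm_command", "body": {
  "targets": [
    [0,0,-0.003,0],
    [0,0,-0.007,0],
    [0,0,-0.007,0]
  ]
}}

```text
time: 4.52
tool_pos: [0.4949, 0.0541, 0.0561]
ee_rot: [3.141, 0.0, 1.686]
wrist_force: [0.6, -0.6, -1.9]
width: 0.0479
finger_force: 30.0
```

Emit:
{"method": "arm_command", "body": {
  "targets": [
    [0,0,0,0],
    [0,0,0,0],
    [0,0,0,0],
    [0,0,0,0],
    [0,0,0,0]
  ],
  "claw": 0
}}

```text
time: 4.93
tool_pos: [0.4948, 0.0548, 0.0564]
ee_rot: [3.141, 0.0, 1.687]
wrist_force: [-0.3, 0.1, -0.6]
width: 0.0777
finger_force: 0.0
```

Emit:
{"method": "arm_command", "body": {
  "targets": [
    [0,0,0,0],
    [0,0,0.04,0],
    [0,0,0.1,0],
    [0,-0.04,0.17,0],
    [0.01,-0.1,0.2,0],
    [0.022,-0.17,0.2,0],
    [0.022,-0.17,0.2,0],
    [0.022,-0.17,0.2,0]
  ]
}}

```text
time: 5.6
tool_pos: [0.5057, -0.0314, 0.1562]
ee_rot: [3.141, -0.0, 1.684]
wrist_force: [0.0, 0.3, -0.9]
width: 0.0941
finger_force: 0.0
```

Run:
```python
from h import *
o=robot.get_obs();print(o['time'],o['tool_pos'],o['ee_rot']);np.save('p3.npy',np.r_[o['tool_pos'],o['ee_rot']]);snap('wrist','w3')
```

```text
5.6 [ 0.5057 -0.0314  0.1562] [ 3.1411 -0.0001  1.6838]
```

View pics/w3.png

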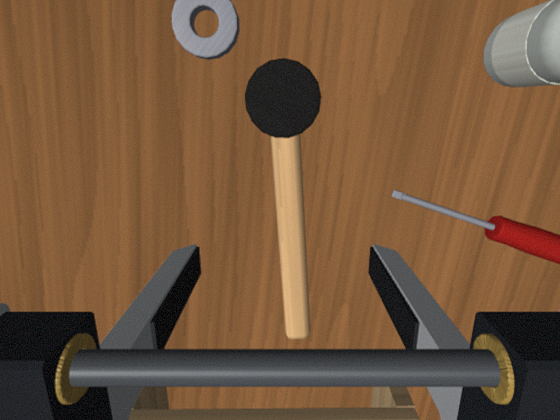

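Head at (283,98). The handle runs from (286,145) to (297,332).

Run:
```python
from h import *
p=np.load('p3.npy');T=wT(p);im=cv2.imread('pics/w3.png');h=cv2.cvtColor(im,cv2.COLOR_BGR2HSV)
m=((h[...,2]>170)&(h[...,1]>60))[140:340,255:320].astype(np.uint8)
L=[]
for r in range(10,180,10):
    x=np.where(m[r])[0]
    if len(x)>12: L.append((r+140,np.median(x)+255,x.min()+255,x.max()+255))
print(L)
P=np.array([plane('wrist',l[1],l[0],.059,T)[:2] for l in L]);print(P[0],P[-1])
k=np.polyfit(P[:,1],P[:,0],1);yaw=-np.arctan(k[0]);print('mallet yaw',np.degrees(yaw))
hd=plane('wrist',283,98,.09,T);print('head',hd, 'line x at head',np.polyval(k,hd[1]))
print('grip',hd[:2]+.085*np.array([np.sin(yaw),-np.cos(yaw)]),'tool yaw-90',np.degrees(p[5])-90)
```

```text
[(150, np.float64(283.0), np.int64(272), np.int64(294)), (160, np.float64(284.0), np.int64(273), np.int64(295)), (170, np.float64(284.5), np.int64(274), np.int64(295)), (180, np.float64(285.0), np.int64(274), np.int64(296)), (190, np.float64(285.5), np.int64(275), np.int64(296)), (200, np.float64(286.5), np.int64(276), np.int64(297)), (210, np.float64(287.5), np.int64(277), np.int64(298)), (220, np.float64(287.5), np.int64(277), np.int64(298)), (230, np.float64(288.5), np.int64(278), np.int64(299)), (240, np.float64(289.5), np.int64(279), np.int64(300)), (250, np.float64(290.0), np.int64(280), np.int64(300)), (260, np.float64(290.5), np.int64(280), np.int64(301)), (270, np.float64(291.0), np.int64(281), np.int64(301)), (280, np.float64(292.0), np.int64(282), np.int64(302)), (290, np.float64(292.5), np.int64(283), np.int64(302)), (300, np.float64(293.0), np.int64(283), np.int64(303)), (310, np.float64(293.5), np.int64(284), np.int64(303))]
[0.4996 0.0189] [ 0.5232 -0.1125]
mallet yaw 10.216709922079996
head [0.4957 0.0545 0.09  ] line x at head 0.49331544579990133
grip [ 0.5107 -0.0292] tool yaw-90 6.476123757148869
```

Emit:
{"method": "arm_command", "body": {
  "targets": [
    [0.003,0.005,-0.05,0.015],
    [0.006,0.01,-0.1,0.03],
    [0.006,0.01,-0.15,0.03],
    [0.006,0.01,-0.2,0.03],
    [0.006,0.01,-0.222,0.03],
    [0.006,0.01,-0.222,0.03],
    [0.006,0.01,-0.222,0.03]
  ],
  "claw": 0
}}

```text
time: 6.23
tool_pos: [0.5081, -0.0243, 0.0447]
ee_rot: [-3.14, -0.001, 1.751]
wrist_force: [0.3, -0.0, 0.3]
width: 0.0942
finger_force: 0.0
```

Emit:
{"method": "arm_command", "body": {
  "targets": [
    [0,0,0,0],
    [0,0,0,0],
    [0,0,0,0],
    [0,0,0,0],
    [0,0,0,0],
    [0,0,0,0],
    [0,0,0,0],
    [0,0,0,0]
  ],
  "claw": 1
}}

```text
time: 6.9
tool_pos: [0.5085, -0.0252, 0.045]
ee_rot: [3.142, 0.0, 1.75]
wrist_force: [0.3, 0.4, 0.5]
width: 0.044
finger_force: 0.0
```

Emit:
{"method": "arm_command", "body": {
  "targets": [
    [0,0,0,0],
    [0,0,0,0],
    [0,0,0,0],
    [0,0,0,0],
    [0,0,0,0],
    [0,0,0,0]
  ]
}}

```text
time: 7.4
tool_pos: [0.5086, -0.0251, 0.0449]
ee_rot: [3.141, -0.0, 1.75]
wrist_force: [0.7, 0.1, -0.9]
width: 0.0216
finger_force: 30.0
```

Emit:
{"method": "arm_command", "body": {
  "targets": [
    [0,0,0.02,0],
    [0,0,0.06,0],
    [0,0,0.12,0],
    [-0.02,0.03,0.18,0],
    [-0.06,0.07,0.24,0],
    [-0.1,0.12,0.29,0],
    [-0.12,0.18,0.31,0],
    [-0.12,0.23,0.31,0]
  ]
}}

```text
time: 8.07
tool_pos: [0.4478, 0.0911, 0.2043]
ee_rot: [3.136, 0.001, 1.75]
wrist_force: [0.4, 0.3, -5.1]
width: 0.0221
finger_force: 30.0
```

Emit:
{"method": "arm_command", "body": {
  "targets": [
    [0,0.02,0,0],
    [0,0.02,0,0],
    [0,0.02,0,0],
    [0,0.02,0,0]
  ]
}}

```text
time: 8.4
tool_pos: [0.4481, 0.0987, 0.1989]
ee_rot: [-3.139, 0.001, 1.749]
wrist_force: [-1.0, -0.5, -5.3]
width: 0.0218
finger_force: 30.0
```

Run:
```python
from h import *
o=robot.get_obs();print(o['time'],o['tool_pos'],o['ee_rot'],o['wrist_force'],o['wrist_torque']);np.save('p4.npy',np.r_[o['tool_pos'],o['ee_rot']]);w=snap('wrist','w4');s=snap('scene','s4');d=snap('side','d4')
k=lambda im,x,y,W,H:cv2.resize(im[y:y+H,x:x+W],(300,300),interpolation=cv2.INTER_CUBIC)
cv2.imwrite('pics/c4.png',np.hstack([cv2.resize(w,(480,600))[::1][:, :] if 0 else cv2.resize(w,(800-300,600),interpolation=cv2.INTER_CUBIC) if 0 else np.vstack([cv2.resize(w,(500,375)),np.zeros((225,500,3),np.uint8)]),np.vstack([k(s,270,150,150,150),k(d,150,150,150,150)])])[:,:,::-1])
```

```text
8.4 [0.4481 0.0987 0.1989] [-3.1391  0.001   1.7489] [-0.9622 -0.4839 -5.2731] [-0.2988 -0.1431  0.0095]
```

View pics/c4.png

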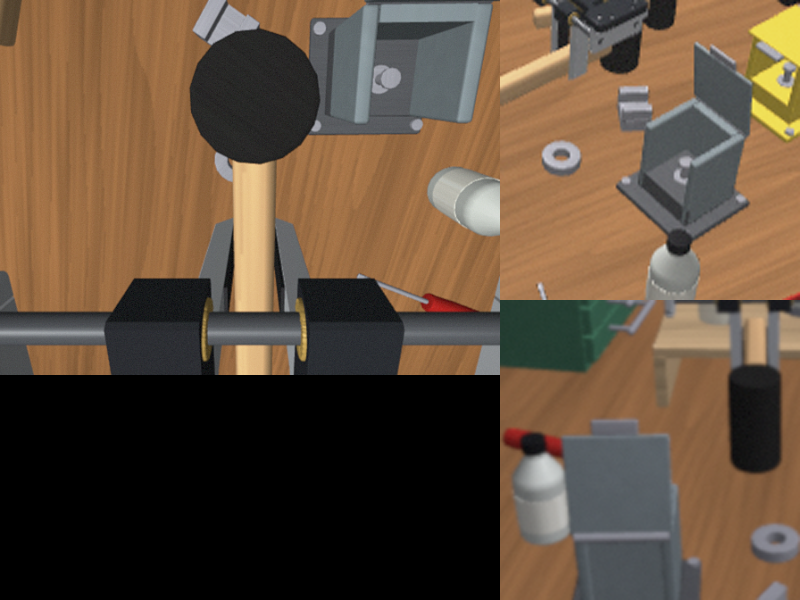

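The wrist view (full-resolution pixels are 1.12 × these) shows the pin top at about (391,77) and the base plate's front edge from (313,133) to (423,131). The mallet head, centred at (255,96), is held level.

Run:
```python
from h import *
p=np.load('p4.npy');T=wT(p);im=cv2.imread('pics/w4.png')
c=im[60:115,405:470].max(2)
cir=cv2.HoughCircles(cv2.resize(c,None,fx=4,fy=4,interpolation=2),cv2.HOUGH_GRADIENT,1,20,param1=60,param2=12,minRadius=30,maxRadius=60);print(cir[0,:4]/4+[405,60,0])
f=1.12
for n,(u,v),z in[('pin',(391,77),.066),('pedge',(391,77),.064),('bfl',(313,133),.01),('bfr',(423,131),.01),('wl',(357,123),.118),('wr',(474,121),.118),('bbl',(311,18),.01),('head',(255,96),.244)]: print(n,plane('wrist',u*f,v*f,z,T))
print('scene pin',plane('scene',270+685/2-250,150+160/2,.066))
cv2.imwrite('pics/w4z.png',cv2.resize(im[0:170,330:560],(800,591),interpolation=2))
```

```text
[[437.625  86.625  11.4  ]
 [426.875  83.875  11.5  ]
 [427.375  89.875   7.7  ]
 [433.375  89.625   9.8  ]]
pin [0.5509 0.2149 0.066 ]
pedge [0.5517 0.2152 0.064 ]
bfl [0.5057 0.1498 0.01  ]
bfr [0.6248 0.1735 0.01  ]
wl [0.5147 0.1725 0.118 ]
wr [0.6014 0.1896 0.118 ]
bbl [0.4774 0.2613 0.01  ]
head [0.4346 0.1793 0.244 ]
scene pin [0.5468 0.214  0.066 ]
```

View pics/w4z.png

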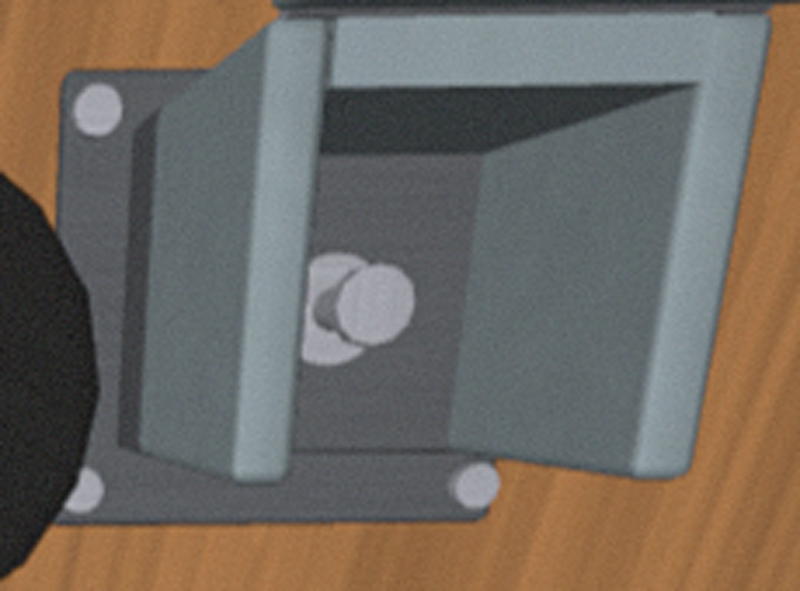

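Run:
```python
from h import *
T=wT(np.load('p4.npy'));s=3.478
Q=np.array([plane('wrist',330+u/s,v/s,.118,T)[:2] for u,v in[(233,478),(692,474),(771,14),(269,14)]])
M=np.array([[-45,-35],[45,-35],[45,47],[-45,47]])/1000.
mq,mm=Q.mean(0),M.mean(0);H=(M-mm).T@(Q-mq);U,S,V=np.linalg.svd(H);R=(U@V).T
t=mq-R@mm;print('walls',t,np.degrees(np.arctan2(R[1,0],R[0,0])),np.linalg.norm(Q-(M@R.T+t),axis=1))
print('pin',plane('wrist',330+375/s,304/s,.066,T))
B=np.array([plane('wrist',330+u/s,v/s,.01,T)[:2] for u,v in[(45,523),(491,517)]]);d=B[1]-B[0];print(np.degrees(np.arctan2(d[1],d[0])))
print('head',plane('wrist',255*1.12,96*1.12,.244,T), np.degrees(1.7489)-90)
```

```text
walls [0.5499 0.2139] 10.775250714300567 [0.0013 0.001  0.0019 0.0008]
pin [0.5511 0.2141 0.066 ]
10.958305350476058
head [0.4346 0.1793 0.244 ] 10.204588790429668
```

Emit:
{"method": "arm_command", "body": {
  "targets": [
    [0.05,0.01,0,0.005],
    [0.1,0.02,0,0.005],
    [0.15,0.04,0,0.005],
    [0.2,0.05,0,0.005],
    [0.235,0.06,0,0.005],
    [0.235,0.06,0,0.005],
    [0.235,0.06,-0.04,0.005],
    [0.235,0.06,-0.08,0.005]
  ]
}}

```text
time: 9.22
tool_pos: [0.5671, 0.129, 0.1607]
ee_rot: [3.139, 0.0, 1.759]
wrist_force: [-0.1, -0.6, -4.5]
width: 0.022
finger_force: 30.0
```

Emit:
{"method": "arm_command", "body": {
  "targets": [
    [0,0,-0.04,0],
    [0,0,-0.06,0],
    [0,0,-0.06,0],
    [0,0,-0.06,0]
  ]
}}

```text
time: 9.55
tool_pos: [0.5655, 0.1293, 0.1296]
ee_rot: [-3.14, -0.0, 1.76]
wrist_force: [-0.6, -0.3, -2.4]
width: 0.0221
finger_force: 30.0
```

Run:
```python
from h import *
o=robot.get_obs();print(o['time'],o['tool_pos'],o['ee_rot'],o['wrist_force']);p=np.r_[o['tool_pos'],o['ee_rot']];np.save('p5.npy',p);w=snap('wrist','w5');s=snap('scene','s5')
k=lambda im,x,y,W,H:cv2.resize(im[y:y+H,x:x+W],(400,400),interpolation=cv2.INTER_CUBIC)
cv2.imwrite('pics/c5.png',np.hstack([k(w,170,0,250,250),k(s,310,150,110,110)])[:,:,::-1])
```

```text
9.55 [0.5655 0.1293 0.1296] [-3.1402 -0.0001  1.7595] [-0.5615 -0.3143 -2.4343]
```

View pics/c5.png

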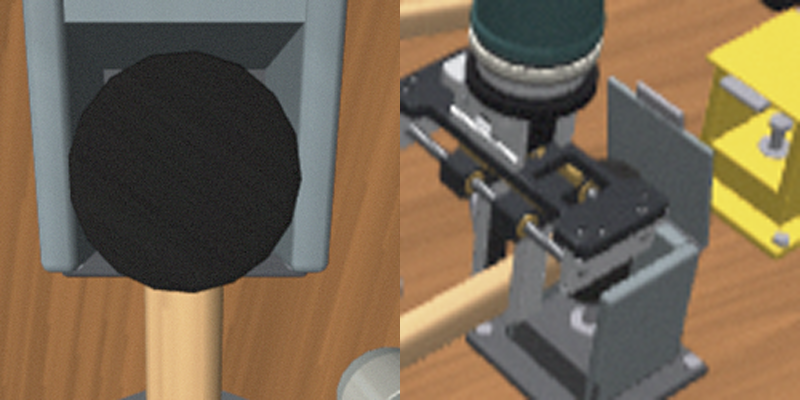

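The head is centred between the walls, at (185,172) in the crop. I'll press down now.

Emit:
{"method": "arm_command", "body": {
  "targets": [
    [0,0,-0.015,0],
    [0,0,-0.03,0],
    [0,0,-0.04,0],
    [0,0,-0.05,0],
    [0,0,-0.05,0]
  ]
}}

```text
time: 10.07
tool_pos: [0.5665, 0.1298, 0.1053]
ee_rot: [3.14, -0.0, 1.76]
wrist_force: [0.6, -0.7, 1.2]
width: 0.0216
finger_force: 30.0
```

Emit:
{"method": "arm_command", "body": {
  "targets": [
    [0,0,-0.012,0],
    [0,0,-0.024,0],
    [0,0,-0.028,0],
    [0,0,-0.028,0]
  ]
}}

```text
time: 10.4
tool_pos: [0.5668, 0.1297, 0.0918]
ee_rot: [3.139, 0.0, 1.76]
wrist_force: [1.1, -2.6, 2.8]
width: 0.0218
finger_force: 30.0
```

Emit:
{"method": "arm_command", "body": {
  "targets": [
    [0,0,-0.003,0],
    [0,0,-0.006,0],
    [0,0,-0.006,0]
  ]
}}

```text
time: 10.65
tool_pos: [0.5671, 0.129, 0.0894]
ee_rot: [3.139, 0.002, 1.76]
wrist_force: [0.8, -4.2, 6.3]
width: 0.0218
finger_force: 30.0
```

Emit:
{"method": "arm_command", "body": {
  "targets": [
    [0,0,-0.003,0],
    [0,0,-0.006,0],
    [0,0,-0.006,0]
  ]
}}

```text
time: 10.9
tool_pos: [0.5673, 0.128, 0.0867]
ee_rot: [3.139, 0.004, 1.76]
wrist_force: [0.9, -5.4, 6.9]
width: 0.0221
finger_force: 30.0
```

Run:
```python
from h import *
o=robot.get_obs();print(o['time'],o['tool_pos'],o['wrist_force'],o['wrist_torque']);s=snap('scene','s6');d=snap('wrist','w6')
k=lambda im,x,y,W,H:cv2.resize(im[y:y+H,x:x+W],(400,400),interpolation=cv2.INTER_CUBIC)
cv2.imwrite('pics/c6.png',np.hstack([k(s,310,150,110,110),k(d,170,0,250,250)])[:,:,::-1])
```

```text
10.9 [0.5673 0.128  0.0867] [ 0.8866 -5.3571  6.9343] [-0.8054 -0.0879  0.0789]
```

Emit:
{"method": "arm_command", "body": {
  "targets": [
    [0,0,0.03,0],
    [0,0,0.08,0],
    [0,0,0.15,0],
    [0,0,0.225,0],
    [-0.06,-0.02,0.225,0],
    [-0.12,-0.04,0.225,0],
    [-0.18,-0.06,0.225,0],
    [-0.238,-0.06,0.225,0]
  ]
}}

```text
time: 11.67
tool_pos: [0.4446, 0.0987, 0.1954]
ee_rot: [-3.137, 0.001, 1.759]
wrist_force: [0.4, -0.3, -3.7]
width: 0.0216
finger_force: 30.0
```

Emit:
{"method": "arm_command", "body": {
  "targets": [
    [0,0,0,-0.005],
    [0,0,0,-0.005],
    [0,0,0,-0.005]
  ]
}}

```text
time: 11.92
tool_pos: [0.4469, 0.1001, 0.1966]
ee_rot: [-3.141, -0.0, 1.75]
wrist_force: [-0.7, 0.3, -3.6]
width: 0.022
finger_force: 30.0
```

```bash
cat > pin.py <<'E'
import sys
from h import *
o=robot.get_obs();print(o['time'],o['tool_pos'],o['ee_rot'],o['wrist_force']);p=np.r_[o['tool_pos'],o['ee_rot']];w=snap('wrist',sys.argv[1]);np.save(sys.argv[1]+'.npy',p);snap('scene','s'+sys.argv[1]);snap('side','d'+sys.argv[1])
def an(f,p):
    T=wT(p);im=cv2.imread(f'pics/{f}.png');c=im[60:115,400:480].max(2)
    cir=cv2.HoughCircles(cv2.resize(c,None,fx=4,fy=4,interpolation=2),cv2.HOUGH_GRADIENT,1,20,param1=60,param2=12,minRadius=34,maxRadius=54)
    print(f,'proj',{z:np.round(proj('wrist',[.5509,.2141,z],T),1).tolist() for z in(.066,.056,.046)},'\n',cir[0,:4]/4+[400,60,0])
    # bright steel blobs
    h=cv2.cvtColor(im,cv2.COLOR_BGR2HSV);m=((h[...,2]>150)&(h[...,1]<45)).astype(np.uint8);m[:60]=0;m[120:]=0;m[:,:405]=0;m[:,480:]=0
    k,l,s,c=cv2.connectedComponentsWithStats(m)
    for i in range(1,k):
        if s[i,4]>30: print(' blob',s[i],c[i])
an('w4',np.load('p4.npy'));an(sys.argv[1],p)
im=cv2.imread(f'pics/{sys.argv[1]}.png');m=(im.max(2)<45).astype(np.uint8)[0:200,180:400]
for f in('w4',sys.argv[1]):
    im=cv2.imread(f'pics/{f}.png');m=(im.max(2)<45).astype(np.uint8);m[200:]=0;m[:,400:]=0
    k,l,s,c=cv2.connectedComponentsWithStats(m);i=1+s[1:,4].argmax();print('head',s[i],c[i])
E
python3 pin.py w7
```

```text
11.9167 [0.4469 0.1001 0.1966] [-3.1409 -0.0002  1.7503] [-0.6988  0.2682 -3.5902]
w4 proj {0.066: [437.6, 87.3], 0.056: [432.5, 87.9], 0.046: [427.8, 88.4]} 
 [[436.875  86.375  12.2  ]
 [426.375  83.625  11.1  ]
 [426.375  93.125  10.875]]
 blob [405  60  11  60 356] [407.9747  83.6685]
 blob [417  73  32  32 624] [431.883   87.8686]
w7 proj {0.066: [439.4, 89.8], 0.056: [434.2, 90.3], 0.046: [429.4, 90.7]} 
 [[429.125  88.625  13.35 ]
 [427.625  94.375  12.25 ]]
 blob [405  60  15  60 576] [409.7639  85.6823]
 blob [419  76  23  31 545] [429.9211  90.6734]
head [  213    32   145   151 14596] [286.4625 107.3832]
head [  210    37   149   154 14800] [286.2385 113.7772]
```

Run:
```python
from h import *
im=cv2.imread('pics/w7.png');g=im.max(2)
for r in range(72,112,1): print(r,' '.join('%3d'%x for x in g[r,412:446]))
```

```text
72 154 158 157 150 157 149 151 135 116 102  96  95  96  92  93  95  95  95  95  96  92  98  96  97  97  98  95  95  96  97  92  92  95  96
73 159 159 155 160 148 151 142 136 110  96  92  92 101  89  85  97  89  93  91  88  94  95  95  98  96  92  96  94  97  93  91  92  94  95
74 161 152 155 158 149 148 153 126 112  96  92  88  97  91  95 110  98 103 101  96  89  96  92  94  94  98  94  95  95  90  96  97  94  96
75 159 160 155 152 154 148 146 126 102  94  97 109 121 136 144 145 149 148 144 141 126 119 103  98  93  92 100  98 101  94  94  97  95  94
76 156 155 157 151 150 149 150 128 105 106 123 144 158 174 170 174 172 169 171 168 164 157 144 122 102  98  94 104  98  96  98  98 101  99
77 154 161 153 156 151 151 145 119 103 119 157 172 165 167 173 168 166 166 171 168 171 169 168 157 135 108  93  96  90  89  96  95  93  98
78 156 156 150 154 152 150 137 122 107 134 174 172 174 173 166 171 165 167 166 170 170 172 168 173 164 144 115  95  95  98  98  98  93  95
79 159 154 153 153 148 151 141 118 107 148 176 177 173 171 172 168 149 151 164 165 171 171 173 172 173 173 147 113  93  92  97 
[... 3771 characters left out ...]

107 146 147 148 145 122 103  90  93  94  97 109 124 131 129 123 116 112  97  94  95  93  97  99 101  98  99  94  93  99  96  98  94  98  98
108 152 151 146 140 124 109  87  98 100  94  92  97 103  94  99  96  95  96  96  99  96  97 100  92  95 100  96  92  97  95  94  96  98  96
109 151 147 149 143 123  99  92  96 102  94  94 103  95  98  97  93  95  96  99 101  97 101  97  96 100  97  96 100  99 100  97  96  98  97
110 153 148 147 144 120 101  86  98  97  99  96  96  91  96  94  96  92  97  98  93  93  99  98  98  97  95  95  91  96  93 103  94  99  97
111 155 151 149 145 116  98  85  99  99  96  94  99  98  97  95  95  98  90  98  97  99  94  98  98  96  96  96 101  97  99  96  95  98  91
```

Emit:
{"method": "arm_command", "body": {
  "targets": [
    [0.05,0.01,0,0.005],
    [0.1,0.02,0,0.005],
    [0.15,0.04,0,0.005],
    [0.2,0.05,0,0.005],
    [0.235,0.064,0,0.005],
    [0.235,0.064,0,0.005],
    [0.235,0.064,-0.05,0.005],
    [0.235,0.064,-0.11,0.005]
  ]
}}

```text
time: 12.73
tool_pos: [0.5673, 0.1323, 0.1446]
ee_rot: [3.135, 0.0, 1.761]
wrist_force: [0.0, 0.0, -4.1]
width: 0.0216
finger_force: 30.0
```

Emit:
{"method": "arm_command", "body": {
  "targets": [
    [0,0,0,0],
    [0,0,0,0],
    [0,0,0,0]
  ]
}}

```text
time: 12.98
tool_pos: [0.565, 0.1319, 0.1435]
ee_rot: [3.141, -0.0, 1.76]
wrist_force: [0.4, 0.7, -3.6]
width: 0.0219
finger_force: 30.0
```

Emit:
{"method": "arm_command", "body": {
  "targets": [
    [0,0,-0.05,0],
    [0,0,-0.129,0],
    [0,0,-0.129,0],
    [0,0,-0.129,0]
  ]
}}

```text
time: 13.32
tool_pos: [0.5649, 0.1318, 0.0791]
ee_rot: [3.141, -0.0, 1.76]
wrist_force: [-0.6, 0.8, -4.0]
width: 0.0218
finger_force: 29.9
```

Emit:
{"method": "arm_command", "body": {
  "targets": [
    [0,0,-0.006,0],
    [0,0,-0.006,0]
  ]
}}

```text
time: 13.48
tool_pos: [0.5656, 0.1322, 0.0771]
ee_rot: [3.138, -0.0, 1.76]
wrist_force: [-0.2, -0.4, -3.4]
width: 0.0216
finger_force: 29.9
```

Emit:
{"method": "arm_command", "body": {
  "targets": [
    [0,0,0.06,0],
    [0,0,0.14,0],
    [0,0,0.2,0],
    [0,0,0.24,0],
    [-0.06,-0.02,0.24,0],
    [-0.12,-0.04,0.24,0],
    [-0.18,-0.065,0.24,0],
    [-0.236,-0.065,0.24,0]
  ]
}}

```text
time: 14.15
tool_pos: [0.4455, 0.0979, 0.1967]
ee_rot: [3.139, 0.002, 1.759]
wrist_force: [0.7, 0.6, -2.9]
width: 0.0217
finger_force: 30.0
```

Emit:
{"method": "arm_command", "body": {
  "targets": [
    [0,0,0,-0.005],
    [0,0,0,-0.005],
    [0,0,0,-0.005]
  ]
}}

```text
time: 14.4
tool_pos: [0.4474, 0.0995, 0.1966]
ee_rot: [3.138, 0.0, 1.75]
wrist_force: [1.0, 0.8, -3.0]
width: 0.0218
finger_force: 30.0
```

```bash
python3 pin.py w8
python3 - <<'E'
from h import *
im=cv2.imread('pics/w8.png');g=im.max(2)
for r in list(range(72,84))+list(range(94,110)): print(r,' '.join('%3d'%x for x in g[r,412:446]))
E
```

```text
14.4 [0.4474 0.0995 0.1966] [3.1377 0.0003 1.7501] [ 0.9877  0.7955 -3.0109]
w4 proj {0.066: [437.6, 87.3], 0.056: [432.5, 87.9], 0.046: [427.8, 88.4]} 
 [[436.875  86.375  12.2  ]
 [426.375  83.625  11.1  ]
 [426.375  93.125  10.875]]
 blob [405  60  11  60 356] [407.9747  83.6685]
 blob [417  73  32  32 624] [431.883   87.8686]
w8 proj {0.066: [438.1, 88.9], 0.056: [432.8, 89.4], 0.046: [428.0, 89.9]} 
 [[427.625  87.375  13.075]
 [427.875  92.375  11.975]]
 blob [405  60  14  60 656] [410.0991  86.907 ]
 blob [418  75  23  32 559] [428.5224  89.7245]
head [  213    32   145   151 14596] [286.4625 107.3832]
head [  206    58   158   142 12520] [288.2862 135.564 ]
72 162 161 162 159 155 157 128 111  93  98 101 101  99 101  95 101  99 101  95  98 103  99 102  98 106 101 100  98 102  98 101  96  97  95
73 167 162 161 157 160 154 132 103  94  98  94 101 100  98 105 104  98  96  98 102  98  98  98 103  95 102 101  98 100  99  99 103 103 101
74 159 163 159 160 160 146 129 107  88 104 114 125 139 147 150 150 142 143 130 135 110  97  99  99 104 105 101 102 100 104 100  99 101  99
75 161 16
[... 2775 characters left out ...]

105 156 159 155 126 104 106 145 158 161 173 178 182 183 172 174 168 162 150 125 102 103 102 101 103 108 100 101  96 103 102 104 100 101 103
106 158 156 148 122 101  91  95 102 118 139 142 140 152 139 136 121 111 100 101  97 102 102 104 102 105  99 101 100 100 101  98 105 104 101
107 157 154 145 125 102  90  99  99  95 101 100 102 102  98  98 100  97  96  99 100 104 103  94 102  98 102 100 102 100 107 100 104 104 106
108 157 154 149 125 102  87 107 103 105 102 102 103 101  99 103 102 103 100 104 105  99 107 103 105 101 103 100 102 100 100 105 101 100  98
109 156 153 145 121  98  84 103 100 104 102 102 102 101 101 104 104 107 100 100 102 105  97 102 100  99 103 103  97  95 105 102 104 103  99
```

Emit:
{"method": "arm_command", "body": {
  "targets": [
    [0.02,-0.05,0,0],
    [0.06,-0.11,-0.02,0],
    [0.1,-0.18,-0.08,0],
    [0.122,-0.25,-0.15,0],
    [0.122,-0.26,-0.22,0],
    [0.122,-0.26,-0.28,0],
    [0.122,-0.26,-0.306,0],
    [0.122,-0.26,-0.306,0]
  ]
}}

```text
time: 15.22
tool_pos: [0.5054, -0.0314, 0.0375]
ee_rot: [-3.134, -0.002, 1.748]
wrist_force: [-0.7, 0.6, -2.6]
width: 0.0216
finger_force: 30.0
```

Emit:
{"method": "arm_command", "body": {
  "targets": [
    [0,0,-0.003,0],
    [0,0,-0.006,0],
    [0,0,-0.006,0]
  ]
}}

```text
time: 15.47
tool_pos: [0.5089, -0.0304, 0.0405]
ee_rot: [3.139, 0.001, 1.75]
wrist_force: [-0.5, -0.7, -3.0]
width: 0.0217
finger_force: 30.0
```

Lower until it touches, then let go.

Emit:
{"method": "arm_command", "body": {
  "targets": [
    [0,0,-0.003,0],
    [0,0,-0.006,0],
    [0,0,-0.006,0]
  ]
}}

```text
time: 15.72
tool_pos: [0.5077, -0.0304, 0.0364]
ee_rot: [3.141, 0.0, 1.75]
wrist_force: [-0.5, 0.6, -3.2]
width: 0.0219
finger_force: 30.0
```

Emit:
{"method": "arm_command", "body": {
  "targets": [
    [0,0,0,0],
    [0,0,0,0],
    [0,0,0,0],
    [0,0,0,0],
    [0,0,0,0],
    [0,0,0,0],
    [0,0,0,0],
    [0,0,0,0]
  ],
  "claw": 0.3
}}

```text
time: 16.38
tool_pos: [0.5075, -0.0307, 0.036]
ee_rot: [3.141, -0.0, 1.75]
wrist_force: [1.0, -0.7, -1.0]
width: 0.0654
finger_force: 0.0
```

Emit:
{"method": "arm_command", "body": {
  "targets": [
    [0,0,0.04,0],
    [0,0,0.1,0],
    [0,0.06,0.18,0],
    [0,0.12,0.26,0],
    [0,0.18,0.3,0],
    [0,0.18,0.3,0]
  ]
}}

```text
time: 16.88
tool_pos: [0.5098, 0.0626, 0.192]
ee_rot: [3.131, -0.0, 1.753]
wrist_force: [0.2, 0.0, 0.4]
width: 0.0659
finger_force: 0.0
```

Run:
```python
from h import *
o=robot.get_obs();print(o['time'],o['tool_pos'],o['ee_rot']);p=np.r_[o['tool_pos'],o['ee_rot']];np.save('p9.npy',p)
w=snap('wrist','w9');s=snap('scene','s9');d=snap('side','d9');T=wT(p)
for n,im in(('scene',s),('side',d),('wrist',w)):
    m=(im.max(2)<50).astype(np.uint8);k,l,st,c=cv2.connectedComponentsWithStats(m)
    for i in range(1,k):
        if 150<st[i,4]<30000: print(n,st[i],c[i])
print('expect head',proj('scene',[.495,.052,.045]),proj('side',[.495,.052,.045]),proj('wrist',[.495,.052,.09],T))
print('pin in wrist',proj('wrist',[.5509,.2141,.046],T))
```

```text
16.8833 [0.5098 0.0626 0.192 ] [ 3.1312 -0.0004  1.7528]
scene [   0    0   91   33 2243] [39.5831 12.4619]
scene [269  56  16  35 353] [276.5496  73.6572]
scene [ 389   92  144   61 3747] [437.7881 120.067 ]
scene [287 135  36  28 315] [304.9619 148.4889]
scene [342 138  18  27 331] [350.3112 151.1239]
scene [284 233  19  28 390] [293.7923 246.6949]
side [ 203    0  286  151 8060] [309.1303  36.0459]
side [487   0  36 138 789] [505.0025  65.4221]
side [  454     0   106   291 12569] [518.6283 177.0678]
side [476  52  14  50 210] [482.381   76.2571]
side [229  97  39  11 244] [247.5861 102.8648]
side [252 219  20  43 793] [261.6015 239.6305]
side [439 256  53  36 175] [461.2857 278.32  ]
side [ 371  338   35   61 1671] [387.9408 367.5416]
wrist [314  74  92   4 183] [358.4426  75.5355]
wrist [ 231  176   58   78 3520] [261.0722 215.7835]
wrist [ 510  178   49   39 1459] [534.0795 196.767 ]
wrist [    0   247   432   173 16079] [130.5442 355.7007]
wrist [  407   312   153   108 12079] [487.9577 368.4885]
expect head (np.float64(294.46064852669974), np.float64(242.8883688191941)) (np.float64(260.48628375675577), np.float64(239.9713147210648)) (np.float64(261.49236726252576), np.float64(223.75459021162163))
pin in wrist (np.float64(367.18214527412664), np.float64(27.003925921417988))
```

Emit:
{"method": "arm_command", "body": {
  "targets": [
    [0.06,0.03,0.01,0],
    [0.12,0.06,0.01,0],
    [0.18,0.08,0.01,0],
    [0.24,0.11,0.01,0],
    [0.3,0.14,0.01,0],
    [0.36,0.165,0.01,0],
    [0.36,0.165,0.01,0],
    [0.36,0.165,0.01,0]
  ]
}}

```text
time: 17.7
tool_pos: [0.6871, 0.1401, 0.1846]
ee_rot: [-3.132, 0.0, 1.749]
wrist_force: [-0.9, -0.0, 0.2]
width: 0.0656
finger_force: 0.0
```

Emit:
{"method": "arm_command", "body": {
  "targets": [
    [0,0,0,0],
    [0,0,0,0]
  ]
}}

```text
time: 17.87
tool_pos: [0.6864, 0.1403, 0.1905]
ee_rot: [-3.14, 0.0, 1.748]
wrist_force: [0.7, -0.2, 0.1]
width: 0.0659
finger_force: 0.0
```

Run:
```python
from h import *
o=robot.get_obs();print(o['time'],o['tool_pos'],o['ee_rot']);p=np.r_[o['tool_pos'],o['ee_rot']];np.save('p10.npy',p)
w=snap('wrist','w10');T=wT(p);u,v=proj('wrist',[.5509,.2141,.046],T);print(u,v,proj('wrist',[.5509,.2141,.066],T))
g=w.max(2);u=int(u);v=int(v)
for r in range(v-20,v+21): print(r,' '.join('%3d'%x for x in g[r,u-20:u+21]))
print(u-20)
```

```text
17.8667 [0.6864 0.1403 0.1905] [-3.1401  0.0003  1.7483]
137.4982167812415 86.78947158325 (np.float64(127.04908133449638), np.float64(85.5455718095055))
66 102  97  96 104 100  95 101  96  92  93  99  99  96 100  98 101  92  97  97  95  95  92  97  95  98  97 121 156 160 161 162 158 161 155 150 153 150 145 143 135 114
67 100  95  97 100  99  94 101 102  98  96  99  98  94  93 101  95  97  93  99  96  97  97  97  94  99  90 112 153 155 161 155 157 155 154 149 150 145 142 146 140 120
68 104  95  97  93  96 100  99  95  93  94  93  99  95  94  95  95 100  92  96  90  94  90  92  94  91  87 102 155 158 159 161 153 155 157 158 152 147 149 147 139 120
69  95  95  94  92  96  98  94  89  97  96  92  93  90  98  92  92  92  95  91  92  93  91  91  96  88  91 115 160 155 163 160 162 157 153 151 152 147 143 144 142 122
70  94 102  94  98  97  95  97  97  93  95  98 100  95  94  95  94 101 116 117 123 126 126 116 116 103  95 115 165 154 154 162 157 156 156 153 153 149 146 144 143 122
71 100  98 101  96  95  96  99  99 100  98  93  94  90 101 107 126 147 155 161 159 166 165 158 149 145 140 137 1
[... 5210 characters left out ...]
 165 157 150 152 147 146
103  97 100  99  99 101  97 107  99 100 100 102  97 104  98 100  99  92  99 100 117 135 144 151 154 156 152 147 127 117 102 108 164 159 163 163 160 155 152 148 149 145
104  94 102  98 100  96  95  95  96 101  99 100  94  99 100 101 102  96  98  98  95  95  97  99  98 106  98  95  94  91  88 120 168 160 159 163 158 158 156 151 150 144
105 100  99  97  93  95  97 100 100  97 100  96  98 103  99  95  97  95  94 101  95  97  96  94  94  97  92  95  94  98  91 113 160 157 160 159 156 155 153 153 147 147
106 101  97 100 102  98 101  96  98  94  97  99  98 100  96  97  95 102  95  98  98  96  98  96  94  96  98  92  96  93  95 109 148 159 162 163 161 158 153 148 145 145
117
```

Emit:
{"method": "arm_command", "body": {
  "targets": [
    [0,0,0.07,0],
    [0,0,0.14,0],
    [-0.04,0.04,0.18,0],
    [-0.09,0.09,0.18,0],
    [-0.14,0.14,0.18,0],
    [-0.19,0.19,0.18,0],
    [-0.24,0.24,0.18,0],
    [-0.3,0.295,0.18,0]
  ],
  "claw": 1
}}

```text
time: 18.58
tool_pos: [0.5358, 0.2889, 0.2822]
ee_rot: [3.139, -0.0, 1.748]
wrist_force: [1.3, 0.0, -0.0]
width: 0.0155
finger_force: 0.0
```

Emit:
{"method": "arm_command", "body": {
  "targets": [
    [0,0,0,0.005],
    [0,0,0,0.005],
    [0,0,0,0.005],
    [0,0,0,0.005]
  ]
}}

```text
time: 18.92
tool_pos: [0.5379, 0.2881, 0.2814]
ee_rot: [3.14, 0.0, 1.758]
wrist_force: [-0.6, -0.1, -0.1]
width: 0.0004
finger_force: 0.0
```

Emit:
{"method": "arm_command", "body": {
  "targets": [
    [0,0,-0.05,0],
    [0,0,-0.1,0],
    [0,0,-0.128,0],
    [0,0,-0.128,0],
    [0.004,-0.02,-0.128,0],
    [0.009,-0.045,-0.128,0],
    [0.009,-0.045,-0.128,0]
  ]
}}

```text
time: 19.5
tool_pos: [0.5438, 0.2641, 0.2191]
ee_rot: [3.138, 0.001, 1.757]
wrist_force: [-0.3, 0.1, 1.0]
width: 0.0004
finger_force: 0.0
```

Emit:
{"method": "arm_command", "body": {
  "targets": [
    [0.004,-0.02,-0.003,0],
    [0.008,-0.04,-0.006,0],
    [0.01,-0.052,-0.011,0],
    [0.012,-0.065,-0.017,0],
    [0.015,-0.077,-0.024,0],
    [0.017,-0.088,-0.031,0],
    [0.019,-0.099,-0.041,0],
    [0.021,-0.109,-0.05,0]
  ]
}}

```text
time: 20.17
tool_pos: [0.5526, 0.2116, 0.1914]
ee_rot: [-3.142, 0.0, 1.76]
wrist_force: [-0.4, 1.3, 1.4]
width: 0.0005
finger_force: 0.6
```

Emit:
{"method": "arm_command", "body": {
  "targets": [
    [0.002,-0.009,-0.011,0],
    [0.003,-0.017,-0.022,0],
    [0.005,-0.024,-0.034,0],
    [0.006,-0.03,-0.046,0],
    [0.006,-0.034,-0.056,0],
    [0.007,-0.036,-0.063,0],
    [0.007,-0.036,-0.063,0]
  ]
}}

```text
time: 20.75
tool_pos: [0.5553, 0.1939, 0.1589]
ee_rot: [-3.139, 0.0, 1.76]
wrist_force: [0.3, -0.0, -0.1]
width: 0.0007
finger_force: 0.0
```

Run:
```python
from h import *
o=robot.get_obs();p=np.r_[o['tool_pos'],o['ee_rot']];print(o['time'],p,o['wrist_force'])
d=p[:2]-[.5502,.214];c,s=np.cos(.188),np.sin(.188);print('xp,yp',c*d[0]+s*d[1],-s*d[0]+c*d[1])
```

```text
20.75 [ 0.5553  0.1939  0.1589 -3.1389  0.0004  1.76  ] [ 0.283  -0.0422 -0.0861]
xp,yp 0.001232006515020438 -0.02069649376806127
```

Emit:
{"method": "arm_command", "body": {
  "targets": [
    [0,-0.001,-0.004,0],
    [0,-0.002,-0.008,0],
    [0,-0.003,-0.012,0],
    [0.001,-0.004,-0.016,0],
    [0.001,-0.005,-0.02,0],
    [0.001,-0.006,-0.024,0],
    [0.001,-0.006,-0.027,0]
  ]
}}

```text
time: 21.33
tool_pos: [0.5566, 0.1913, 0.1468]
ee_rot: [3.141, -0.0, 1.76]
wrist_force: [-0.3, 0.3, 1.4]
width: 0.0006
finger_force: 0.4
```

Emit:
{"method": "arm_command", "body": {
  "targets": [
    [0,0,-0.002,0],
    [0,0,-0.004,0],
    [0,0,-0.006,0],
    [0,0,-0.008,0]
  ]
}}

```text
time: 21.67
tool_pos: [0.5567, 0.1911, 0.143]
ee_rot: [3.141, 0.001, 1.76]
wrist_force: [0.4, -1.7, 1.1]
width: 0.0005
finger_force: 0.4
```

Emit:
{"method": "arm_command", "body": {
  "targets": [
    [0,0,-0.002,0],
    [0,0,-0.003,0],
    [0,0,-0.003,0]
  ]
}}

```text
time: 21.92
tool_pos: [0.5567, 0.1911, 0.1426]
ee_rot: [3.141, 0.001, 1.76]
wrist_force: [-1.4, -1.4, 4.0]
width: 0.0006
finger_force: 2.4
```

Emit:
{"method": "arm_command", "body": {
  "targets": [
    [0,0,-0.002,0],
    [0,0,-0.003,0],
    [0,0,-0.003,0]
  ]
}}

```text
time: 22.17
tool_pos: [0.5567, 0.1911, 0.1425]
ee_rot: [3.14, 0.001, 1.76]
wrist_force: [-4.0, -1.5, 9.6]
width: 0.0005
finger_force: 4.8
```

The lid is hard against its stop with 10 N on it. I'll retreat and compare before and after numerically.

Emit:
{"method": "arm_command", "body": {
  "targets": [
    [0,0,0.03,0],
    [0,0,0.1,0],
    [-0.02,-0.02,0.18,0],
    [-0.1,-0.1,0.26,0],
    [-0.18,-0.18,0.3,0],
    [-0.26,-0.26,0.3,0],
    [-0.26,-0.26,0.3,0],
    [-0.26,-0.26,0.3,0]
  ]
}}

```text
time: 22.83
tool_pos: [0.4242, 0.0594, 0.2918]
ee_rot: [3.139, 0.001, 1.759]
wrist_force: [0.4, 0.4, 0.3]
width: 0.0004
finger_force: 0.0
```

Run:
```python
from h import *
o=robot.get_obs();print(o['time'],o['tool_pos'],o['wrist_force'])
for n in('scene','side'):
    a=cv2.imread(f'pics/{n}0.png').astype(int);snap(n,n+'F');b=cv2.imread(f'pics/{n}F.png').astype(int)
    m=(abs(a-b).max(2)>45).astype(np.uint8);m=cv2.morphologyEx(m,cv2.MORPH_OPEN,np.ones((2,2)))
    k,l,s,c=cv2.connectedComponentsWithStats(m);print(n,[(s[i].tolist()) for i in range(1,k) if s[i,4]>12])
    for q,p in dict(head=[.495,.052,.045],bearing=[.427,.106,.01],vb=[.40,.233,.02],bottle=[.678,.116,.06],jar=[.571,-.3,.1]).items(): print(q,np.round(proj(n,p)),end=' ')
    C,S=np.cos(.188),np.sin(.188)
    print('\nlid shut corners',[np.round(proj(n,[.5502+C*x-S*y,.214+S*x+C*y,.123]),1).tolist() for x,y in[(-.046,-.047),(.046,-.047),(.02,-.061),(-.02,-.061)]])
im=cv2.imread('pics/sideF.png')
b=cv2.imread('pics/sceneF.png');g=b.max(2)
e=cv2.Canny(b,60,150)[185:250,325:400]
for r in e[::2]: print(''.join('#' if x else '.' for x in r))
```

```text
22.8333 [0.4242 0.0594 0.2918] [0.3583 0.4334 0.2693]
scene [[0, 0, 44, 20, 379], [40, 0, 32, 11, 206], [0, 0, 150, 58, 2611], [182, 0, 42, 22, 720], [245, 0, 46, 10, 286], [299, 14, 6, 5, 19], [288, 17, 6, 4, 17], [282, 18, 4, 4, 13], [267, 62, 38, 18, 270], [210, 73, 116, 92, 3982], [235, 84, 7, 6, 26], [222, 86, 15, 8, 77], [166, 102, 14, 8, 75], [0, 114, 12, 25, 175], [166, 117, 22, 23, 357], [29, 132, 9, 12, 63], [20, 147, 9, 8, 46], [23, 155, 16, 25, 178], [359, 173, 38, 45, 891], [341, 204, 45, 27, 744], [204, 225, 101, 78, 1688], [361, 235, 4, 5, 17], [246, 264, 21, 11, 50]]
head [294. 243.] bearing [301. 228.] vb [337. 204.] bottle [357. 284.] jar [160. 305.] 
lid shut corners [[338.4, 211.9], [365.0, 234.5], [352.7, 230.5], [341.2, 220.6]]
side [[278, 0, 8, 27, 187], [291, 0, 26, 27, 649], [393, 0, 5, 5, 23], [385, 0, 121, 239, 16952], [473, 23, 5, 12, 29], [274, 24, 5, 6, 23], [278, 30, 42, 20, 475], [286, 50, 6, 27, 135], [279, 67, 68, 62, 1438], [245, 70, 29, 19, 446], [393, 74, 7, 22, 118], [255, 93, 18, 3, 54], [522, 94, 38, 81, 1195], [288, 122, 4, 18, 58], [557, 159,
[... 2184 characters left out ...]
.....#..........
...............#......###..............#.##.....................#..........
.............##....###..........##....#........................#...........
.........###..#..###...........#..##...#.......................#...........
......#..##..#..#...##..........#....##........................#...........
...##.#####..#..#.....##.........###..#.......................#............
...#..........###.......##....................................#............
...##............##........##........#........................###..........
.....###...........##........##......#.........................####........
........##...........##........##...#......................##..#...#.......
```

```bash
python3 -c "
from bench import robot
print(robot.close_job())"
```

```text
the job is handed in; nothing more can be done
None
```

I handed the job in at 22.9 s: the mallet is standing on the bench, the lid is shut, and camera checks show nothing else moved; the pin looks fully home, but I could only measure its height to about 1 mm (about 47 mm, home is 46 mm).

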